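# Unlock the sprung length gauge and hold it at its mark

### The arm

A 6-joint arm with a two-finger parallel gripper is mounted at the origin on the work surface. World frame = base frame: x ahead of the robot, y to its left, z up, the work surface at z = 0. Lengths are in mm, angles in rad, forces in N, time in s.
With the tool pointing down it reaches from about 250 to 725 mm from the base axis. Payload 9.7 kg.
Tool frame: the origin (TCP) lies at the centre of the arm's flange, where the gripper is bolted on; the fingertips stand 173 mm ahead of it and the grasp point (between the pads) lies 155 mm ahead of it; y points along the fingers, x is the direction in which the jaws open and shut, and the axes are right-handed (so a half turn about y gives the same grasp; the last joint's range is limited). The gripper opens to 85 mm and grips with 20 to 120 N. Pads are 22 mm wide; open, the fingers measure 114 mm over their backs; the gripper's body (76 mm by 85 mm) begins 54 mm behind the grasp point. The pads swing forward as they close: fully open they stand 13 mm farther back than shut.
Start: joints at [-1.141, 0.087, 0.176, 1.66, 0, 1.571], TCP at [229.176, -499.976, 404.684] pointing down, gripper open.
Joint ranges: [-3.13, 3.13], [-0.85, 1.81], [-1.15, 1.24], [-2.2, 2.28], [-1.44, 1.52], [-3.14, 3.14]. Speed limits (rad/s): [2.22, 2.22, 2.57, 3.14, 3.14, 3.14].

### API

Orientations are given as [roll, pitch, yaw] about the fixed x, y, z axes, in that order (R = Rz(yaw) Ry(pitch) Rx(roll)).
In Python, from workcell import robot gives the robot as it stands. The module is installed in compiled form; this text tells all that it offers.
- The arm moves only by the shell command python3 -m handwheel 'ROWS' [FORCE]. ROWS is JSON, one flat list of numbers, 7 for each row, row after row: the shift along the tool's x, y, z in m, then the turn, a rotation vector about the tool's x, y, z in degrees, then the closure, from -1 (fully open) to 1 (shut). A call has 1 to 10 rows; each row shifts and turns the pose as measured when the row begins, along the tool's axes as they then stand; what a row does not reach is not made up. A row lasts 1/12 s, in which the tool goes at most 41.7 mm and 7.16 degrees, less where a joint would pass 70% of its speed; a pose out of reach is approached as far as the arm can. A call with a gripper value outside its range is refused whole. The fingers move at their own pace and stop on an object; FORCE is the grip in N (left out, the last holds). Time passes only in rows, so rows that do not move let the fingers close. It gives the time, the measured TCP pose, the force and the opening at its end, in the units of the state.
- robot.sense(): the state, without advancing time (a new reading comes with each control period).
- robot.capture(name): name is "scene" or "top" or "wrist"; returns a dict with "frame" (400x640x3 uint8, red, green, blue), "fx", "fy", "cx", "cy" (pixels), "eye" and "orientation" of the camera in the world. Camera axes: x right, y up, looking along -z (the intrinsics and any distortion apply to the point x, -y, -z); pixel columns grow to the right and rows downward; lengths in mm; the calibration is good to about 2 mm. The wrist camera is an equidistant fisheye: a pixel r from the principal point sees the ray r / f radians off the axis. A picture is of the moment at which its call begins. There is no depth.
- robot.finish_job(): hands the job in, once; it reports no verdict.
Trained networks look in a picture, given as the dict that the camera call returned (one of the last four; its "shot" number tells which), for a name from the list of things; names that differ only in an ending like _2 or _b are one class to them, and where a whole thing is asked for, a point or a joint stands for the part that bears it (a point fixed in the world has none). Each returns a list of dicts, best first, with "p" (0 to 1); they miss things now and then, are a little off and sometimes report something else, mostly with a low value. They report only what shows in the picture. A call takes as long as a camera call. They do not tell look-alikes from the thing itself.
- robot.spot_in(picture, thing): "point" ([x, y, z] in mm, in world coordinates, good to about 4 mm: the middle of the surface that is visible of it).
- robot.regions_of(picture, thing): "region" (400x640 bool, what is visible of it).
The state is a dict: "t": time; "q": joint angles; "qvel": joint speeds; "joint_torque": joint torques, N m; "tool_pos": TCP position; "tool_rot": TCP orientation; "force": force on the tool from outside, world axes, zero at the start; "ft_torque": the same for the moment, N m; "finger_gap": finger opening in mm.
Only numpy, scipy, OpenCV 4.12 (cv2) and the standard library are available. Lean on these libraries where they do the work, as an engineer would, in place of code of your own. Each camera call takes 0.05 s, during which the arm holds its last target.

### The job

Pull the orange lock plug up out of its socket on the length gauge and put it in the blue tray beside the gauge, leaving it there. Then take the wooden grip of the gauge's sprung rod, draw the rod out until its yellow pointer stands level with the red cursor on the scale, and finish while still holding it there against the spring. Leave the cursor where it is set, and do not disturb the other things on the bench.

Things in the scene. Friction and masses are not known exactly. Their poses are not given: they have to be found in the camera images.
- gauge: Length gauge, fixed to the bench: wooden board 250 x 110 x 12 mm with an aluminium box tube 230 x 40 mm, top at 42 mm. Origin at bench level under the tube; x runs along the tube (front end at -110, rear end at +120 mm), z up. The rod is drawn out towards gauge -x. A white scale rail, 10 mm wide, top at 42 mm, runs at y = -33 mm from x = -5 to +120 mm.
- socket_mouth (a point): Centre of the lock socket's mouth, 66 mm above the bench: a black block 40 x 40 mm on the gauge's tube at gauge x = -75 mm. The square hole is 15 mm wide; a sprung nose in its side (brass cap on the gauge -y side) snaps into the plug's groove.
- lock_plug: Orange head 24 x 24 x 35 mm on a grooved steel shank 14 x 14 mm, 46 mm long; about 70 g. Origin on the axis at the head's underside; z to the head's top, x and y square to its faces. Starts upright, fully home in the socket, head on the mouth, square with the gauge; its shank passes a window in the rod and blocks it. Pull straight up, 5 to 15 N frees it; clear after 46 mm.
- tray: Open blue tray, 125 x 125 mm outside, walls 40 mm high and 4 mm thick, floor about 4 mm thick, fixed to the bench. Origin at bench level under its centre, sides along its x and y, z up.
- rod (a joint): How far the rod is drawn out of the tube, m: 0 = fully in (start), stop at 0.11. An inner spring pulls it back with about 5.4 N at 0, growing 0.9 N per cm, plus 0.4 N friction; if let go it runs back in.
- rod_grip (a point): Middle of the upright wooden grip at the rod's front end, 42 mm above the bench: a block 22 mm along the rod, 30 mm across it, from 12 to 68 mm height. It moves with the rod. Between grip and tube are 44 mm of bare flat rod (26 mm wide, top at 35 mm) when fully in.
- pointer_tip (a point): Tip of the yellow pointer that is fixed to the rod and stands up through the slot in the tube, 62 mm above the bench, reaching sideways (gauge -y) to the scale; it moves with the rod. Its axes are the gauge's.
- cursor_tip (a point): Top of the red cursor's upright fin (4 mm thick) on the scale rail, 62 mm above the bench: the set length mark. Axes as the gauge's. The rod is at the mark when pointer tip and cursor tip have the same gauge x; at the start the cursor is 40 to 85 mm further to gauge -x than the pointer. It is stiff on its rail (about 12 N) and must not be shifted.
- mitre_box: Grey slotted saw guide 90 x 160 x 44 mm, fixed; a bystander. Origin under its centre.
- frame: Square lattice frame of wooden sticks, 130 x 130 x 23 mm, loose; a bystander. Origin under its centre.
- stick_bundle: Stack of glued-up wooden sticks 178 x 72 x 36 mm, loose; a bystander. Origin under its centre.
- glue: Amber glue jar, 52 mm across, 90 mm high, loose; a bystander. Origin under its centre.
- water: Clear water bottle with a blue cap, 62 mm across, 190 mm high, loose; a bystander. Origin under its centre.
- screwdriver: Screwdriver with a green handle lying on the bench, loose; a bystander. Origin on the bench under it.
- offcut: Wooden offcut 60 x 40 x 20 mm, loose; a bystander. Origin under its centre.
Not all that is in view belongs to the job. Leave any pink look-alike of the lock_plug alone.

How it is judged (in metres and radians):
On the way, in this order (a step that is already met when the one before it is completed fails the run):
1. the lock plug is lifted clear of its socket in the gripper, the rod still in (z of lock_plug in the frame of socket_mouth above 0.048 m and contact force between the fingers and lock_plug above 0.5 N and value of joint rod below 0.01 m), for 0.1 s.
2. the lock plug lies in the tray, released, the rod still in (x of lock_plug in the frame of tray between -0.06 and 0.06 m and y of lock_plug in the frame of tray between -0.06 and 0.06 m and z of lock_plug in the frame of tray below 0.06 m and contact force between the fingers and lock_plug below 0.1 N and contact force between lock_plug and tray above 0.1 N and linear speed of lock_plug below 0.05 m/s and value of joint rod below 0.01 m), for 0.2 s.
3. the rod is drawn out to the cursor and held there (x of pointer_tip in the frame of cursor_tip between -0.005 and 0.005 m and velocity of joint rod between -0.01 and 0.01 m/s and contact force between the fingers and rod above 2 N), for 0.5 s.
At the end, for the whole second after the job is handed in: Pointer level with the cursor within 5 mm along the gauge and still (under 10 mm/s); fingers hold the rod (over 2 N), no loose thing touches it; the plug rests in the tray (shoulder within 60 mm of its centre along each side, under 60 mm high), untouched by the fingers (all of step 3 and x of lock_plug in the frame of tray between -0.06 and 0.06 m and y of lock_plug in the frame of tray between -0.06 and 0.06 m and z of lock_plug in the frame of tray below 0.06 m and contact force between the fingers and lock_plug below 0.1 N and contact force between lock_plug and tray above 0.1 N and linear speed of lock_plug below 0.05 m/s and contact force between rod and lock_plug below 0.3 N and contact force between rod and frame below 0.3 N and contact force between rod and stick_bundle below 0.3 N and contact force between rod and glue below 0.3 N and contact force between rod and water below 0.3 N and contact force between rod and screwdriver below 0.3 N and contact force between rod and offcut below 0.3 N); the arm keeps its last pose, push and grip.
It fails at once if the cursor is shifted by more than 4 mm (distance of cursor_tip from where it was at the start of the episode above 0.004 m).
It fails at once if a loose bystander (frame, stick bundle, glue jar, bottle, screwdriver, offcut) is moved by more than 30 mm (distance of any of frame, stick_bundle, glue, water, screwdriver, offcut from where it was at the start of the episode above 0.03 m).
It also fails if it takes over 64 s, if anything falls off the work surface, if the arm or the gripper's body presses on something with over 40 N, if the wrist force passes 120 N, or if a joint passes its speed limit or range.

## Working session

There is one attempt and no reset: what is moved stays moved. The work goes in short steps, Python scripts to look and compute and a shell command to move; the robot and the scene stay as the last step left them, time stands still between calls to the robot, and variables do not carry over. Pictures are saved under pics/ and viewed, and the job is handed in when it is done.

```bash
mkdir -p pics
cat > h.py <<'E'
import numpy as np,cv2
from scipy.spatial.transform import Rotation as R
from workcell import robot
def save(p,n,crop=None,scale=1):
    f=p["frame"][:,:,::-1]
    if crop: a,b,c,d=crop; f=f[b:d,a:c]
    if scale!=1: f=cv2.resize(f,None,fx=scale,fy=scale,interpolation=cv2.INTER_CUBIC)
    cv2.imwrite("pics/"+n,f)
E
python3 - <<'E'
from h import *
s=robot.sense();print(s)
for n in("scene","top","wrist"):
    p=robot.capture(n);save(p,n+"0.png");print({k:v for k,v in p.items() if k!="frame"})
    for t in ["gauge","lock_plug","tray","rod_grip","pointer_tip","cursor_tip","socket_mouth"]:
        for f in (robot.spot_in,):
            try: print(t,[(np.round(d["point"]),round(d["p"],2)) for d in f(p,t)][:4])
            except Exception as e: print(t,e)
E
```

```text
{'t': 0.0, 'q': array([-1.14101729e+00,  8.74729134e-02,  1.75134937e-01,  1.65978563e+00,
        3.65002503e-06,  1.57080224e+00]), 'qvel': array([ 4.38918536e-05,  1.68227741e-03, -3.55635784e-04,  1.78792372e-04,
       -5.72927500e-05,  5.33134933e-04]), 'joint_torque': array([ 2.22217066e-03, -5.20387745e+01,  4.64806902e+01,  1.63781794e-02,
        1.90943103e-05, -1.01377458e-05]), 'tool_pos': array([ 229.17225966, -499.9891082 ,  403.97626347]), 'tool_rot': array([-1.57079268e+00,  1.32727895e-03, -1.14102321e+00]), 'force': array([-0.40128246, -0.58399621,  0.11834958]), 'ft_torque': array([ 0.0293706 , -0.02047742, -0.00104747]), 'finger_gap': 85.22512041113619}
{'fx': 437.4762460358695, 'fy': 437.4762460358695, 'cx': 321.1044887086742, 'cy': 197.49361158197533, 'eye': array([1115.24817614,  -61.81238803,  973.81699506]), 'orientation': array([0.56829226, 0.01022686, 1.53876373]), 'shot': 1}
gauge [(array([554.,  11.,  33.]), 0.93), (array([ 538., -117.,   36.]), 0.59)]
lock_plug [(array([535., -57., 100.]), 0.7), (array([669., -38.,  73.]), 0.6), (array([ 688., -147.,   
[... 560 characters left out ...]
.,  13.]), 0.48)]
tray [(array([450., 319.,   4.]), 0.59), (array([743., -44.,  94.]), 0.41)]
rod_grip [(array([ 532., -101.,   35.]), 0.89)]
pointer_tip [(array([ 529., -100.,   37.]), 0.72), (array([747., 151., 121.]), 0.26)]
cursor_tip [(array([ 383., -107.,   21.]), 0.41)]
socket_mouth [(array([533.,  18.,   9.]), 0.77)]
{'fx': 309.70691628693146, 'fy': 309.70691628693146, 'cx': 322.3964131102167, 'cy': 201.15158290815236, 'eye': array([ 298.0801611 , -468.55814299,  374.30344828]), 'orientation': array([-3.06702477e-01,  4.35610569e-04, -1.13959160e+00]), 'shot': 3}
gauge []
lock_plug []
tray []
rod_grip []
pointer_tip []
cursor_tip [(array([ 346., -423.,   13.]), 0.56)]
socket_mouth []
```

View pics/scene0.png

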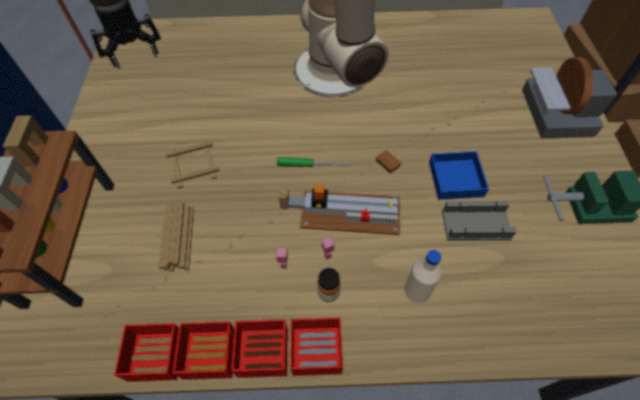

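View pics/top0.png

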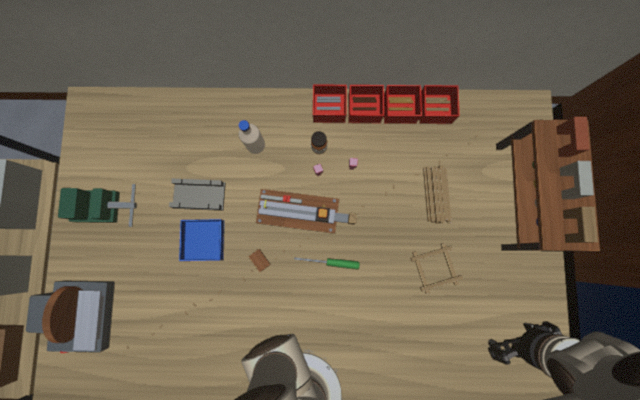

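View pics/wrist0.png

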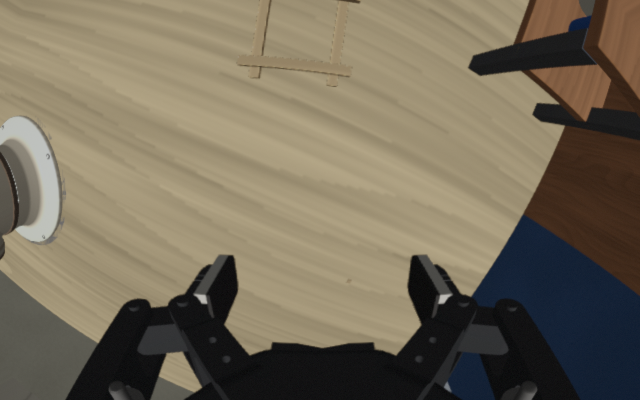

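```bash
cat >> h.py <<'E'
def project(c,P):
    P=np.atleast_2d(P); Rm=R.from_euler("xyz",c["orientation"]).as_matrix()
    v=(P-c["eye"])@Rm; v=v*[1,-1,-1]
    if c.get("fish"):
        th=np.arctan2(np.hypot(v[:,0],v[:,1]),v[:,2]); n=np.hypot(v[:,0],v[:,1])
        return np.c_[c["cx"]+c["fx"]*th*v[:,0]/n, c["cy"]+c["fy"]*th*v[:,1]/n]
    return np.c_[c["cx"]+c["fx"]*v[:,0]/v[:,2], c["cy"]+c["fy"]*v[:,1]/v[:,2]]
def onplane(c,uv,z):
    x=(uv[0]-c["cx"])/c["fx"]; y=(uv[1]-c["cy"])/c["fy"]
    if c.get("fish"):
        r=np.hypot(x,y); d=np.array([np.sin(r)*x/r,-np.sin(r)*y/r,-np.cos(r)])
    else: d=np.array([x,-y,-1.])
    d=R.from_euler("xyz",c["orientation"]).as_matrix()@d
    return c["eye"]+d*(z-c["eye"][2])/d[2]
E
python3 - <<'E'
from h import *
for n,cr in(("scene",(260,140,420,250)),("top",(240,170,370,250))):
    p=robot.capture(n);save(p,n+"1.png",cr,5 if n=="scene" else 6)
E
```

```text
(no output)
```

View pics/scene1.png

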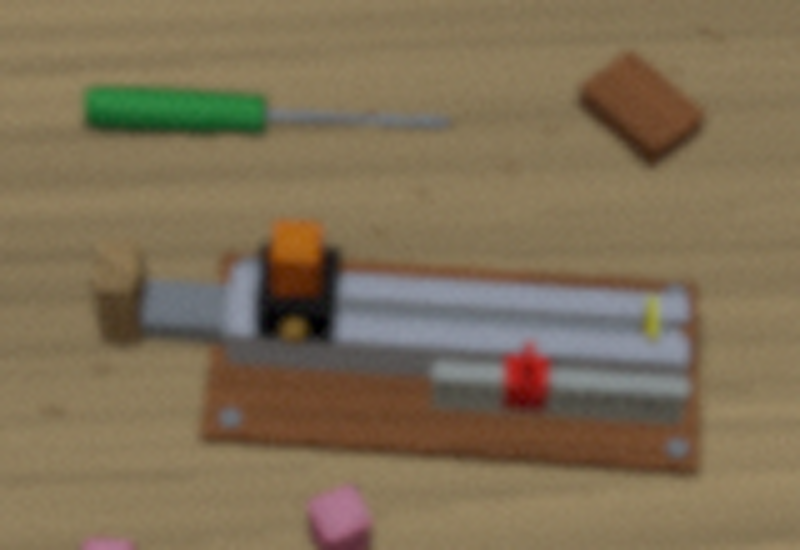

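View pics/top1.png

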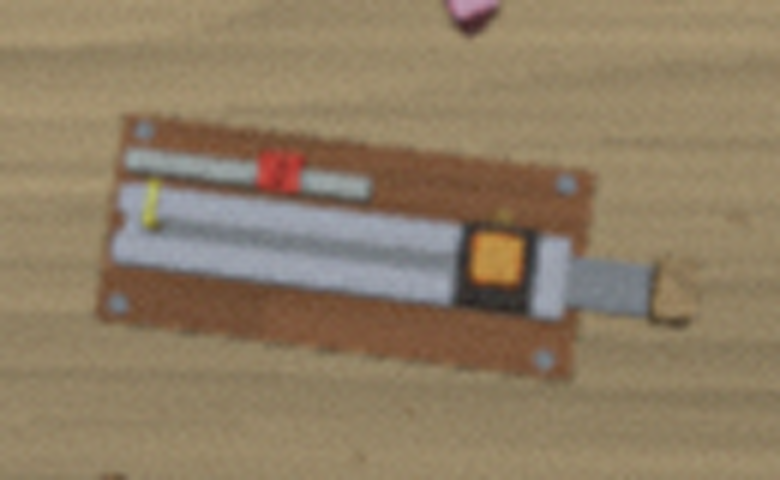

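Run:
```python
from h import *
from scipy.optimize import least_squares
S=robot.capture("scene");T=robot.capture("top")
G=np.array([(-110,20,42),(-110,-20,42),(120,20,42),(120,-20,42),(-75,0,101)],float)
us=(np.array([(237,263),(225,343),(688,290),(690,362),(298,242)])+.5)/5-.5+[260,140]
ut=(np.array([(563,319),(573,236),(112,262),(121,183),(497,256)])+.5)/6-.5+[240,170]
def w(p,Q=G):
    c,s=np.cos(p[2]),np.sin(p[2]); return np.c_[p[0]+c*Q[:,0]-s*Q[:,1],p[1]+s*Q[:,0]+c*Q[:,1],Q[:,2]]
for name,cams in(("both",[(S,us),(T,ut)]),("S",[(S,us)]),("T",[(T,ut)])):
    r=least_squares(lambda p:np.concatenate([(project(c,w(p))-u).ravel() for c,u in cams]),[530,10,1.5],x_scale=[10,10,.1])
    print(name,r.x,np.round(r.fun.reshape(-1,2),1).tolist())
    p=r.x
    print("plug",w(p,np.array([[-75,0,66.]])),"grip",w(p,np.array([[-165,0,42.]])))
for c,d in((S,{"cur":(530,350),"ptr":(652,335)}),(T,{"cur":(282,158),"ptr":(152,183)})):
    for k,v in d.items():
        o,sc=((260,140),5) if c is S else ((240,170),6)
        q=onplane(c,(np.array(v)+.5)/sc-.5+o,62)[:2]-p[:2]
        cc,ss=np.cos(p[2]),np.sin(p[2]); print(k,cc*q[0]+ss*q[1],-ss*q[0]+cc*q[1])
for n,c in(("scene",S),("top",T)):
    d=robot.regions_of(c,"tray")
    for e in d[:1]:
        m=e["region"].astype(np.uint8);print(n,"tray",e["p"],cv2.minAreaRect(cv2.findNonZero(m)), onplane(c,cv2.minAreaRect(cv2.findNonZero(m))[0],40 if n=="scene" else 40))
        if n=="top":
            for b in cv2.boxPoints(cv2.minAreaRect(cv2.findNonZero(m))): print(onplane(c,b,40))
for t in["glue","water","screwdriver","offcut","frame","stick_bundle","mitre_box"]:
    print(t,[(np.round(d["point"]),round(d["p"],2)) for d in robot.spot_in(S,t)][:2])
```

```text
both [537.59954448  16.59143669   1.4677021 ] [[-1.2, 1.2], [-0.2, -1.4], [-0.5, 0.7], [-0.5, -0.0], [-0.6, -0.3], [-0.8, -0.6], [-1.0, 0.2], [-0.8, 0.1], [-0.5, 0.3], [-0.5, -0.1]]
plug [[529.88116717 -58.0103505   66.        ]] grip [[ 520.6191144  -147.53249513   42.        ]]
S [537.45573913  18.12355037   1.47307994] [[-0.7, 1.3], [0.4, -1.2], [0.1, 0.5], [0.1, -0.3], [0.0, -0.2]]
plug [[530.13866735 -56.51866597  66.        ]] grip [[ 521.35818122 -146.08932558   42.        ]]
T [537.66661777  14.40352279   1.46310369] [[-0.1, -0.4], [-0.3, 0.4], [-0.1, -0.1], [0.3, 0.2], [0.2, 0.0]]
plug [[529.60527327 -60.16198348  66.        ]] grip [[ 519.93165986 -149.640591     42.        ]]
cur 43.379705283549264 -29.820581270904835
ptr 102.42900643596123 -17.167789054633218
cur 38.842896286080624 -40.18385329012178
ptr 101.79281906298812 -19.79410622756518
scene tray 0.88 ((458.8775939941406, 174.91896057128906), (47.036338806152344, 58.60457992553711), 86.633544921875) [462.93618641 309.15427686  40.        ]
top tray 0.67 ((307.2308044433594, 212.15386962890625), (98.9797134399414, 35.970069885253906), 7.125016689300537) [536.02211477 -13.37469021  40.        ]
[498.14962724 141.84571359  40.        ]
[608.23101725 132.25816433  40.        ]
[ 574.08343748 -169.36902318   40.        ]
[ 465.35298709 -155.90203231   40.        ]
glue [(array([768., -41.,  89.]), 0.81)]
water [(array([772., 153., 119.]), 0.97)]
screwdriver [(array([ 391., -111.,   21.]), 0.87)]
offcut [(array([396., 135.,  21.]), 0.58), (array([766., -41.,  87.]), 0.23)]
frame [(array([ 383., -408.,   15.]), 0.89), (array([ 620., -406.,   26.]), 0.58)]
stick_bundle [(array([ 620., -405.,   27.]), 0.63)]
mitre_box [(array([588., 330.,  14.]), 0.81)]
```

```bash
cat > st.py <<'E'
from h import *
s=robot.sense(); print("t",round(s["t"],2),"pos",np.round(s["tool_pos"],1),"rot",np.round(s["tool_rot"],3),"F",np.round(s["force"],1),"gap",round(s["finger_gap"],1),"q",np.round(s["q"],2))
def need(x,y,z,yaw=1.468):
    Rm=R.from_euler("xyz",s["tool_rot"]).as_matrix()
    d=Rm.T@(np.array([x,y,z])-s["tool_pos"])
    rv=(R.from_matrix(Rm).inv()*R.from_euler("xyz",[-np.pi/2,0,yaw])).as_rotvec(degrees=True)
    print("shift mm",np.round(d,1),"turn",np.round(rv,2))
import sys
if len(sys.argv)>3: need(*map(float,sys.argv[1:]))
E
python3 -m handwheel '[-0.02,0,0.033,0,0,0,-1, -0.02,0,0.033,0,0,0,-1, -0.02,0,0.033,0,0,0,-1, -0.02,0,0.033,0,0,0,-1, -0.02,0,0.033,0,0,0,-1, -0.02,0,0.033,0,0,0,-1, -0.02,0,0.033,0,0,0,-1, -0.02,0,0.033,0,0,0,-1, -0.02,0,0.033,0,0,0,-1, -0.02,0,0.033,0,0,0,-1]' 40
python3 st.py 530 -58 380
python3 - <<'E'
from h import *
T=robot.capture("top")
f=T["frame"].astype(int); m=((f[:,:,2]>100)&(f[:,:,0]<60)&(f[:,:,2]>f[:,:,1]*1.4)).astype(np.uint8)
m[:205]=0;m[275:]=0;m[:,:165]=0;m[:,240:]=0
r=cv2.minAreaRect(cv2.findNonZero(m));print(r,onplane(T,r[0],20),[onplane(T,b,40).round() for b in cv2.boxPoints(r)])
E
```

```text
t: 2.68
tool_pos: [450.5, -172.9, 403.5]
tool_rot: [-1.57, -0.002, -1.154]
force: [1.1, -0.4, -0.3]
finger_gap: 85.3
t 2.68 pos [ 450.5 -172.9  403.5] rot [-1.57  -0.002 -1.154] F [ 1.1 -0.4 -0.3] gap 85.3 q [-0.37 -0.08  0.01  1.66 -0.    2.36]
shift mm [-73.   23.4 119.2] turn [ 1.2000e-01 -1.5023e+02  7.0000e-02]
((200.0, 239.5), (39.0, 40.0), 90.0) [449.06551373 316.00278343  20.        ] [array([507., 374.,  40.]), array([508., 252.,  40.]), array([391., 246.,  40.]), array([389., 366.,  40.])]
```

```bash
python3 -m handwheel '[-0.025,0,0.04,0,0,0,-1, -0.025,0,0.04,0,0,0,-1, -0.025,0,0.04,0,0,0,-1, 0,0,0,0,-7,0,-1, 0,0,0,0,-7,0,-1, 0,0,0,0,-7,0,-1, 0,0,0,0,-7,0,-1, 0,0,0,0,-7,0,-1, 0,0,0,0,-7,0,-1, 0,0,0,0,-7,0,-1]'
python3 -m handwheel '[0,0,0,0,-7,0,-1, 0,0,0,0,-7,0,-1, 0,0,0,0,-7,0,-1, 0,0,0,0,-7,0,-1, 0,0,0,0,-7,0,-1, 0,0,0,0,-7,0,-1, 0,0,0,0,-7,0,-1, 0,0,0,0,-7,0,-1, 0,0,0,0,-7,0,-1, 0,0,0,0,-7,0,-1]'
python3 st.py 530 -58 380
python3 - <<'E'
from h import *
p=robot.capture("wrist");save(p,"w2.png");print({k:v for k,v in p.items() if k!="frame"})
E
```

```text
t: 3.57
tool_pos: [523.8, -60.2, 402.3]
tool_rot: [-1.569, -0.002, -0.279]
force: [-0.1, -0.5, 0.0]
finger_gap: 85.3
t: 4.4
tool_pos: [523.7, -60.8, 402.3]
tool_rot: [-1.572, -0.002, 0.971]
force: [0.7, 0.5, 0.4]
finger_gap: 85.3
t 4.4 pos [523.7 -60.8 402.3] rot [-1.572 -0.002  0.971] F [0.7 0.5 0.4] gap 85.3 q [-0.12  0.03  0.11  1.65  0.    0.48]
shift mm [ 5.8 22.3 -3.6] turn [  0.1  -28.46   0.11]
{'fx': 309.70691628693146, 'fy': 309.70691628693146, 'cx': 322.3964131102167, 'cy': 201.15158290815236, 'eye': array([459.30156677, -18.04833509, 371.81071563]), 'orientation': array([-0.30558395, -0.00134778,  0.97269655]), 'shot': 9}
```

View pics/w2.png

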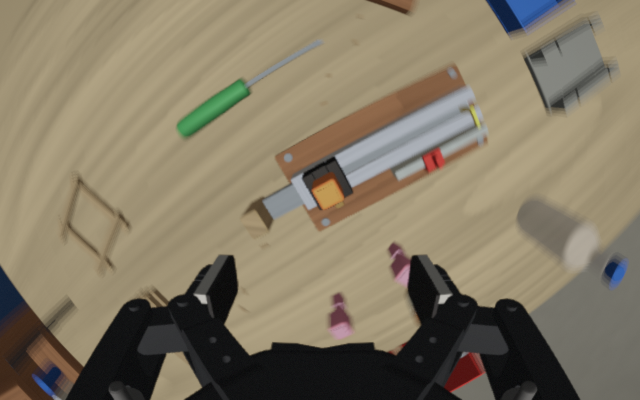

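```bash
python3 -m handwheel '[0,0.01,0,0,-7,0,-1, 0,0.01,0,0,-7,0,-1, 0,0.01,0,0,-7,0,-1, 0,0.01,0,0,-6.5,0,-1, 0,0,0,0,0,0,-1, 0,0,0,0,0,0,-1]'
python3 st.py 530 -58 380
python3 - <<'E'
from h import *
p=robot.capture("wrist");save(p,"w3.png",(200,60,520,300),2.5);print({k:v for k,v in p.items() if k!="frame"})
p["fish"]=1
def w(p,Q):
    Q=np.atleast_2d(Q);c,s=np.cos(p[2]),np.sin(p[2]); return np.c_[p[0]+c*Q[:,0]-s*Q[:,1],p[1]+s*Q[:,0]+c*Q[:,1],Q[:,2]]
Q=np.array([(-110,20,42),(-110,-20,42),(120,20,42),(120,-20,42),(-75,0,101),(-165,0,68)],float)
for g in([537.6,16.6,1.4677],):
    print(((project(p,w(g,Q))-[200,60]+.5)*2.5-.5).round())
E
```

```text
t: 4.95
tool_pos: [523.8, -61.1, 361.7]
tool_rot: [-1.575, -0.001, 1.45]
force: [0.8, -0.5, -0.4]
finger_gap: 85.4
t 4.95 pos [523.8 -61.1 361.7] rot [-1.575e+00 -1.000e-03  1.450e+00] F [ 0.8 -0.5 -0.4] gap 85.4 q [-0.12  0.02  0.02  1.57  0.    0.  ]
shift mm [  3.9 -18.3  -5.8] turn [ 0.22 -1.04  0.08]
{'fx': 309.70691628693146, 'fy': 309.70691628693146, 'cx': 322.3964131102167, 'cy': 201.15158290815236, 'eye': array([446.59506854, -52.46608288, 330.99671998]), 'orientation': array([-3.07848670e-01, -1.12643476e-03,  1.45117453e+00]), 'shot': 10}
[[225. 284.]
 [230. 382.]
 [766. 284.]
 [754. 371.]
 [320. 384.]
 [ 73. 357.]]
```

View pics/w3.png

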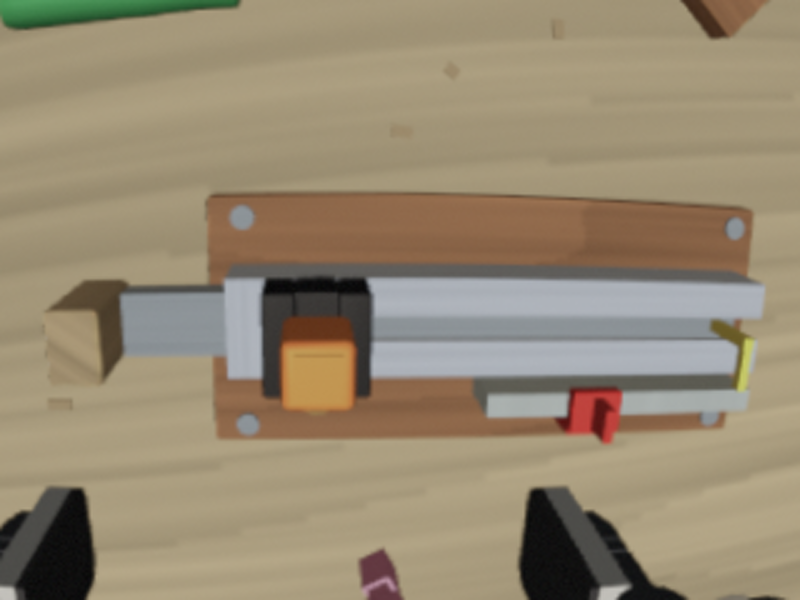

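Run:
```python
from h import *
from scipy.optimize import least_squares
p=robot.capture("wrist");save(p,"w4.png",(400,190,520,250),6.5)
p["fish"]=1
def w(g,Q):
    Q=np.atleast_2d(Q);c,s=np.cos(g[2]),np.sin(g[2]); return np.c_[g[0]+c*Q[:,0]-s*Q[:,1],g[1]+s*Q[:,0]+c*Q[:,1],Q[:,2]]
Q=np.array([(-110,20,42),(-110,-20,42),(120,20,42),(-87,12,101),(-63,12,101),(-63,-12,101),(-87,-12,101)],float)
u=(np.array([(226,279),(228,379),(764,284),(283,341),(353,341),(355,408),(283,409)])+.5)/2.5-.5+[200,60]
r=least_squares(lambda g:(project(p,w(g,Q))-u).ravel(),[537,16,1.468],x_scale=[10,10,.1]);g=r.x
print(g,np.round(r.fun.reshape(-1,2)*2.5,1).tolist())
print("plug",w(g,[-75,0,66.]),"grip",w(g,[-165,0,42.]))
for k,v in{"cur":(610,440),"ptr":(742,390)}.items():
    q=onplane(p,(np.array(v)+.5)/2.5-.5+[200,60],62)[:2]-g[:2];cc,ss=np.cos(g[2]),np.sin(g[2]); print(k,cc*q[0]+ss*q[1],-ss*q[0]+cc*q[1])
```

```text
[535.87364041  16.36174083   1.45625259] [[-1.5, -2.4], [-0.0, -3.4], [1.8, -1.1], [-3.1, -0.4], [4.2, -0.8], [1.0, 4.0], [-1.9, 3.4]]
plug [[527.30163342 -58.14678684  66.        ]] grip [[ 517.01522503 -147.55702005   42.        ]]
cur 42.833802570972196 -41.706306955634716
ptr 102.3336812356931 -21.524743007480236
```

View pics/w4.png

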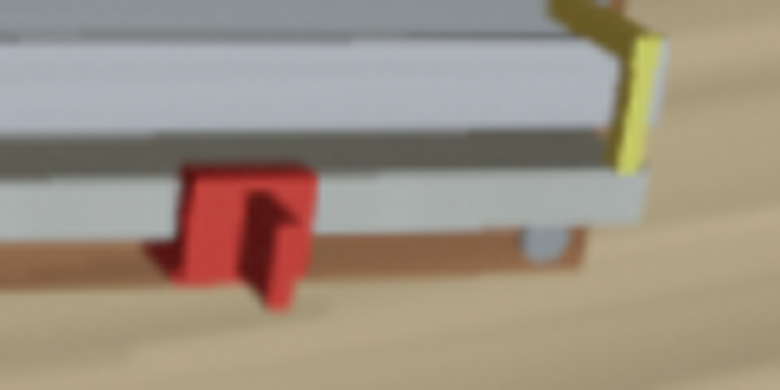

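```bash
python3 st.py 528.3 -58.2 246 1.462
python3 -m handwheel '[0.002,0.03,-0.005,0,-0.7,0,-1, 0,0.03,0,0.2,0,0,-1, 0,0.025,0,0,0,0,-1, 0,0,0,0,0,0,-1]'
python3 st.py 528.3 -58.2 246 1.462
```

```text
t 5.05 pos [523.9 -61.2 362. ] rot [-1.575e+00 -1.000e-03  1.450e+00] F [-0.5 -0.3  0.5] gap 85.3 q [-0.12  0.02  0.02  1.57  0.    0.  ]
shift mm [  3.3 116.   -3.5] turn [ 0.24 -0.66  0.08]
t: 5.38
tool_pos: [531.0, -59.8, 279.3]
tool_rot: [-1.58, -0.001, 1.448]
force: [-0.4, 0.1, -0.4]
finger_gap: 85.5
t 5.38 pos [531.  -59.8 279.3] rot [-1.580e+00 -1.000e-03  1.448e+00] F [-0.4  0.1 -0.4] gap 85.5 q [-0.11  0.03 -0.12  1.41  0.    0.01]
shift mm [ 1.3 33.3  3.2] turn [ 0.53 -0.79  0.08]
```

```bash
python3 -m handwheel '[0.001,0.02,0.0025,0.5,-0.8,0,-1, 0,0.012,0,0.3,-0.4,0,-1, 0,0,0,0,0,0,-1, 0,0,0,0,0,0,-1]'
python3 st.py 528.3 -58.2 246 1.462
python3 - <<'E'
from h import *
p=robot.capture("wrist");save(p,"w5.png")
p=robot.capture("scene");save(p,"s5.png",(240,120,400,240),5)
E
```

```text
t: 5.72
tool_pos: [529.8, -58.7, 251.1]
tool_rot: [-1.569, -0.001, 1.462]
force: [-0.1, -0.3, -0.1]
finger_gap: 85.4
t 5.72 pos [529.8 -58.7 251.1] rot [-1.569e+00 -1.000e-03  1.462e+00] F [-0.1 -0.3 -0.1] gap 85.4 q [-0.11  0.04 -0.17  1.36  0.   -0.  ]
shift mm [0.3 5.1 1.5] turn [-0.08 -0.02  0.08]
```

View pics/w5.png

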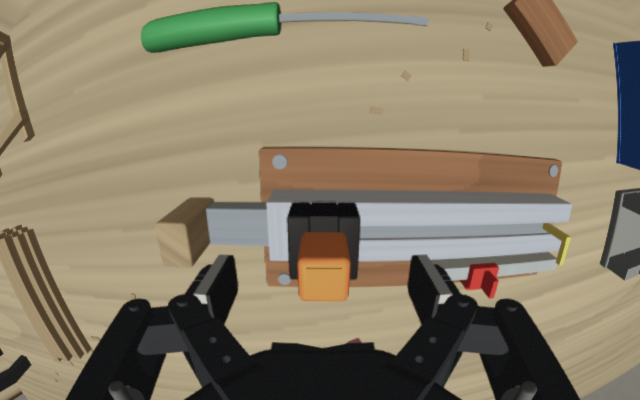

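View pics/s5.png

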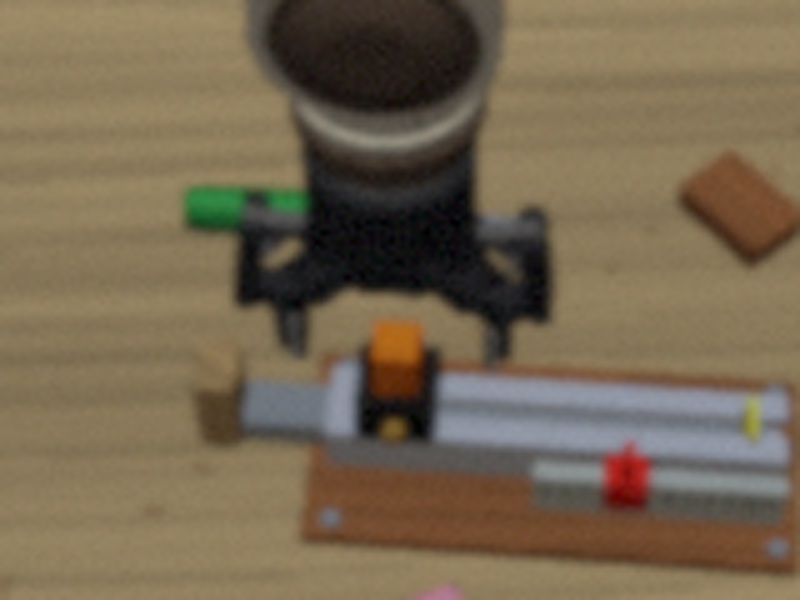

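```bash
python3 -m handwheel '[0,0.01,0.001,0,0,0,-1, 0,0,0,0,0,0,-1, 0,0,0,0,0,0,1, 0,0,0,0,0,0,1, 0,0,0,0,0,0,1, 0,0,0,0,0,0,1, 0,0,0,0,0,0,1, 0,0,0,0,0,0,1, 0,0,0,0,0,0,1]' 60
python3 st.py 528.3 -58.2 246 1.462
```

```text
t: 6.57
tool_pos: [529.8, -58.8, 244.8]
tool_rot: [-1.576, -0.001, 1.461]
force: [-0.2, 0.1, -1.5]
finger_gap: 22.9
t 6.57 pos [529.8 -58.8 244.8] rot [-1.576e+00 -1.000e-03  1.461e+00] F [-0.2  0.1 -1.5] gap 22.9 q [-0.11  0.04 -0.18  1.34  0.   -0.  ]
shift mm [ 0.4 -1.3  1.6] turn [ 0.31 -0.09  0.08]
```

```bash
python3 -m handwheel '[0,0,0,0,0,0,1, 0,-0.005,0,0,0,0,1, 0,-0.01,0,0,0,0,1, 0,-0.01,0,0,0,0,1, 0,-0.01,0,0,0,0,1]'
python3 st.py 528.3 -58.2 246 1.462
python3 -m handwheel '[0,-0.015,0,0,0,0,1, 0,-0.015,0,0,0,0,1, 0,-0.02,0,0,0,0,1, 0,-0.02,0,0,0,0,1, 0,-0.02,0,0,0,0,1, 0,-0.02,0,0,0,0,1]'
python3 st.py 450 312 340 1.462
python3 - <<'E'
from h import *
p=robot.capture("wrist");save(p,"w6.png")
p=robot.capture("scene");save(p,"s6.png",(240,120,400,240),5)
E
```

```text
t: 6.98
tool_pos: [530.4, -58.9, 273.7]
tool_rot: [-1.571, -0.001, 1.46]
force: [5.6, -0.1, -8.2]
finger_gap: 23.2
t 6.98 pos [530.4 -58.9 273.7] rot [-1.571e+00 -1.000e-03  1.460e+00] F [ 5.6 -0.1 -8.2] gap 23.2 q [-0.11  0.04 -0.13  1.4   0.   -0.  ]
shift mm [ 0.4 27.7  2.1] turn [ 0.   -0.09  0.07]
t: 7.48
tool_pos: [530.1, -59.0, 386.3]
tool_rot: [-1.566, -0.001, 1.46]
force: [1.0, -0.6, -0.1]
finger_gap: 23.0
t 7.48 pos [530.1 -59.  386.3] rot [-1.566e+00 -1.000e-03  1.460e+00] F [ 1.  -0.6 -0.1] gap 23.0 q [-0.11  0.04  0.09  1.63  0.   -0.  ]
shift mm [359.9  47.3 120.3] turn [-0.28 -0.09  0.07]
```

View pics/w6.png

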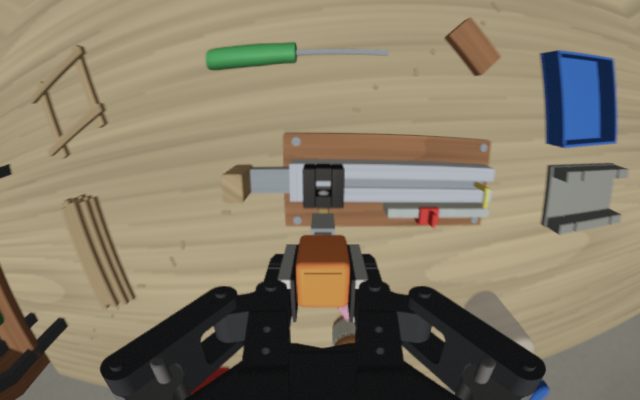

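View pics/s6.png

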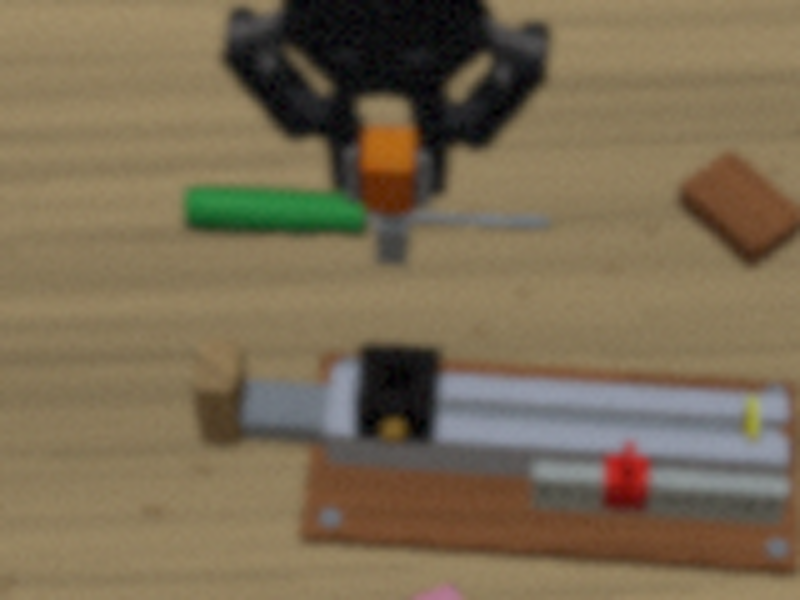

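```bash
python3 - <<'E'
from h import *
p=robot.capture("wrist");p["fish"]=1
for uv in [(542,54),(612,58),(616,147),(547,147)]: print(onplane(p,uv,40).round())
E
python3 -m handwheel '[0.03,0,0.01,0,0,0,1, 0.038,0,0.013,0,0,0,1, 0.038,0,0.013,0,0,0,1, 0.038,0,0.013,0,0,0,1, 0.038,0,0.013,0,0,0,1, 0.038,0,0.013,0,0,0,1, 0.038,0,0.013,0,0,0,1, 0.038,0,0.013,0,0,0,1, 0.03,0,0.01,0,0,0,1, 0,0,0,0,0,0,1]'
python3 st.py 450 312 340 1.462
```

```text
[397. 222.  40.]
[384. 374.  40.]
[516. 382.  40.]
[513. 225.  40.]
t: 8.47
tool_pos: [452.4, 288.7, 375.9]
tool_rot: [-1.558, 0.005, 1.452]
force: [0.5, -0.1, -1.1]
finger_gap: 22.8
t 8.47 pos [452.4 288.7 375.9] rot [-1.558  0.005  1.452] F [ 0.5 -0.1 -1.1] gap 22.8 q [0.57 0.05 0.08 1.61 0.   0.69]
shift mm [23.1 35.8  4.7] turn [-0.74 -0.56 -0.26]
```

```bash
python3 -m handwheel '[0.02,0,0.004,-0.7,-0.5,0,1, 0,0,0,0,0,0,1, 0,0,0,0,0,0,1]'
python3 st.py 450 312 340 1.462
python3 - <<'E'
from h import *
p=robot.capture("wrist");save(p,"w7.png");p["fish"]=1
s=robot.sense()
for c in [(387.5,249.5),(512.5,249.5),(512.5,374.5),(387.5,374.5)]: print(project(p,[[*c,40]]).round())
E
```

```text
t: 8.72
tool_pos: [449.2, 311.9, 372.0]
tool_rot: [-1.566, 0.008, 1.466]
force: [-0.2, 0.8, -0.8]
finger_gap: 22.9
t 8.72 pos [449.2 311.9 372. ] rot [-1.566  0.008  1.466] F [-0.2  0.8 -0.8] gap 22.9 q [ 0.61  0.07  0.1   1.6  -0.    0.71]
shift mm [ 0.4 32.  -0.9] turn [-0.26  0.24 -0.48]
[[257. 133.]]
[[275. 248.]]
[[389. 238.]]
[[383. 120.]]
```

View pics/w7.png

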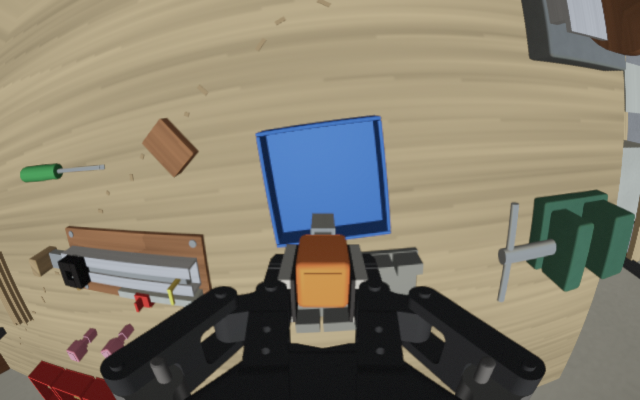

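```bash
python3 -m handwheel '[0,0.02,0,-0.3,0,-0.4,1, 0,0.03,0,0,0,0,1, 0,0.03,0,0,0,0,1, 0,0.02,0,0,0,0,1, 0,0.005,0,0,0,0,1, 0,0,0,0,0,0,1, 0,0,0,0,0,0,1]'
python3 st.py 450 312 230 1.462
```

```text
t: 9.35
tool_pos: [450.5, 305.5, 262.9]
tool_rot: [-1.571, 0.002, 1.459]
force: [0.5, -0.0, -0.7]
finger_gap: 23.0
t 9.35 pos [450.5 305.5 262.9] rot [-1.571  0.002  1.459] F [ 0.5 -0.  -0.7] gap 23.0 q [ 0.6   0.07 -0.12  1.39 -0.    0.71]
shift mm [ 6.4 32.9  1.2] turn [ 0.02 -0.19 -0.1 ]
```

```bash
python3 -m handwheel '[0.004,0.015,0,0,0,0,1, 0.002,0.01,0,0,0,0,1, 0,0.004,0,0,0,0,1, 0,0,0,0,0,0,1, 0,0,0,0,0,0,1]'
python3 st.py 450 312 230 1.462
```

```text
t: 9.77
tool_pos: [453.1, 311.3, 239.1]
tool_rot: [-1.577, -0.003, 1.457]
force: [-1.1, 0.2, -0.7]
finger_gap: 22.9
t 9.77 pos [453.1 311.3 239.1] rot [-1.577 -0.003  1.457] F [-1.1  0.2 -0.7] gap 22.9 q [ 0.6   0.08 -0.15  1.33 -0.    0.72]
shift mm [0.4 9.1 3.2] turn [ 0.34 -0.3   0.17]
```

```bash
python3 -m handwheel '[0,0.005,0,0.4,0,0,1, 0,0.003,0,0,0,0,1, 0,0.0,0,0,0,0,1]'
python3 -m handwheel '[0,0.002,0,0,0,0,1, 0,0,0,0,0,0,1]'
python3 -m handwheel '[0,0.002,0,0,0,0,1, 0,0,0,0,0,0,1]'
python3 st.py 450 312 230 1.462
```

```text
t: 10.02
tool_pos: [453.6, 311.4, 232.6]
tool_rot: [-1.571, -0.005, 1.457]
force: [-0.5, 0.3, -0.4]
finger_gap: 23.1
t: 10.18
tool_pos: [453.6, 311.5, 230.6]
tool_rot: [-1.571, -0.005, 1.457]
force: [0.2, -0.2, 0.2]
finger_gap: 23.3
t: 10.35
tool_pos: [453.7, 311.6, 228.9]
tool_rot: [-1.572, -0.006, 1.457]
force: [-0.7, -0.0, -0.6]
finger_gap: 22.9
t 10.35 pos [453.7 311.6 228.9] rot [-1.572 -0.006  1.457] F [-0.7 -0.  -0.6] gap 22.9 q [ 0.6   0.09 -0.16  1.32  0.    0.71]
shift mm [ 0.  -1.1  3.7] turn [ 0.07 -0.29  0.32]
```

```bash
python3 -m handwheel '[0,0.002,0,0,0,0,1, 0,0,0,0,0,0,1]'
python3 -m handwheel '[0,0.002,0,0,0,0,1, 0,0,0,0,0,0,1]'
```

```text
t: 10.52
tool_pos: [453.9, 311.6, 229.1]
tool_rot: [-1.574, -0.007, 1.457]
force: [-0.1, -0.1, -0.6]
finger_gap: 23.3
t: 10.68
tool_pos: [454.2, 311.8, 229.0]
tool_rot: [-1.576, -0.009, 1.457]
force: [-0.1, -0.4, 0.2]
finger_gap: 22.9
```

```bash
python3 -m handwheel '[0,0,0,0,0,0,0.5, 0,0,0,0,0,0,0.2, 0,0,0,0,0,0,-0.2, 0,0,0,0,0,0,-1, 0,0,0,0,0,0,-1, 0,0,0,0,0,0,-1, 0,0,0,0,0,0,-1]'
python3 - <<'E'
from h import *
p=robot.capture("wrist");save(p,"w8.png")
E
```

```text
t: 11.27
tool_pos: [454.1, 311.8, 227.6]
tool_rot: [-1.575, -0.008, 1.457]
force: [0.1, 0.6, -0.2]
finger_gap: 85.4
```

View pics/w8.png

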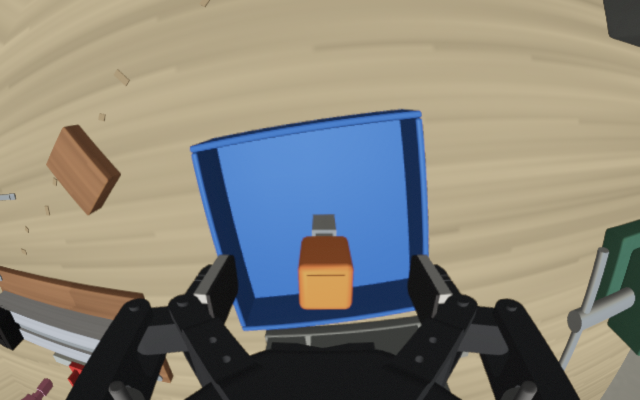

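```bash
python3 -m handwheel '[0,-0.01,0,0,0,0,-1, 0,-0.02,0,0,0,0,-1, 0,-0.03,0,0,0,0,-1, 0,-0.04,0,0,0,0,-1, 0,-0.035,0,0,0,0,-1, 0,0,0,0,0,0,-1]'
python3 st.py 518.5 -147.5 340 1.462
python3 - <<'E'
from h import *
p=robot.capture("wrist");save(p,"w9.png")
E
```

```text
t: 11.82
tool_pos: [452.0, 309.9, 368.8]
tool_rot: [-1.571, -0.004, 1.457]
force: [1.0, 1.1, -0.4]
finger_gap: 85.5
t 11.82 pos [452.  309.9 368.8] rot [-1.571 -0.004  1.457] F [ 1.   1.1 -0.4] gap 85.5 q [0.6  0.07 0.09 1.59 0.   0.71]
shift mm [-447.   27. -118.] turn [ 0.02 -0.29  0.24]
```

View pics/w9.png

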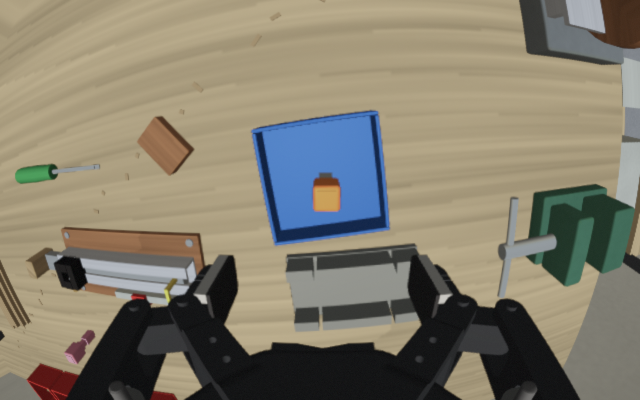

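The plug stands free in the tray, head at (326,195). Next I move to the grip.

```bash
python3 -m handwheel '[-0.03,0,-0.008,0,0,0,-0.2, -0.038,0,-0.01,0,0,0,-0.2, -0.038,0,-0.01,0,0,0,-0.2, -0.038,0,-0.01,0,0,0,-0.2, -0.038,0,-0.01,0,0,0,-0.2, -0.038,0,-0.01,0,0,0,-0.2, -0.038,0,-0.01,0,0,0,-0.2, -0.038,0,-0.01,0,0,0,-0.2, -0.038,0,-0.01,0,0,0,-0.2, -0.038,0,-0.01,0,0,0,-0.2]'
python3 st.py 518.5 -147.5 340 1.462
```

```text
t: 12.7
tool_pos: [507.3, -80.1, 361.9]
tool_rot: [-1.567, -0.004, 1.47]
force: [0.9, 0.4, -0.4]
finger_gap: 51.4
t 12.7 pos [507.3 -80.1 361.9] rot [-1.567 -0.004  1.47 ] F [ 0.9  0.4 -0.4] gap 51.4 q [-0.16 -0.01 -0.01  1.58  0.   -0.06]
shift mm [-66.1  21.5 -18.1] turn [-0.21  0.45  0.25]
```

```bash
python3 -m handwheel '[-0.03,0.01,-0.01,0,0.4,0,-0.2, -0.02,0.008,-0.006,0,0,0,-0.2, 0,0,0,0,0,0,-0.2, 0,0,0,0,0,0,-0.2]'
python3 st.py 518.5 -147.5 216 1.462
python3 - <<'E'
from h import *
p=robot.capture("wrist");save(p,"w10.png",(160,100,480,340),2.5);p["fish"]=1
g=[537,16.5,1.462]
def w(g,Q):
    Q=np.atleast_2d(Q);c,s=np.cos(g[2]),np.sin(g[2]); return np.c_[g[0]+c*Q[:,0]-s*Q[:,1],g[1]+s*Q[:,0]+c*Q[:,1],Q[:,2]]
print(((project(p,w(g,[(-176,15,68.),(-154,15,68),(-154,-15,68),(-176,-15,68)]))-[160,100]+.5)*2.5-.5).round())
E
```

```text
t: 13.03
tool_pos: [517.2, -141.6, 340.7]
tool_rot: [-1.564, -0.004, 1.454]
force: [-0.5, 1.1, 0.8]
finger_gap: 50.8
t 13.03 pos [ 517.2 -141.6  340.7] rot [-1.564 -0.004  1.454] F [-0.5  1.1  0.8] gap 50.8 q [-0.27  0.04  0.01  1.54  0.   -0.15]
shift mm [ -6.2 124.7  -2.8] turn [-0.37 -0.48  0.21]
[[354. 228.]
 [422. 227.]
 [422. 313.]
 [357. 314.]]
```

View pics/w10.png

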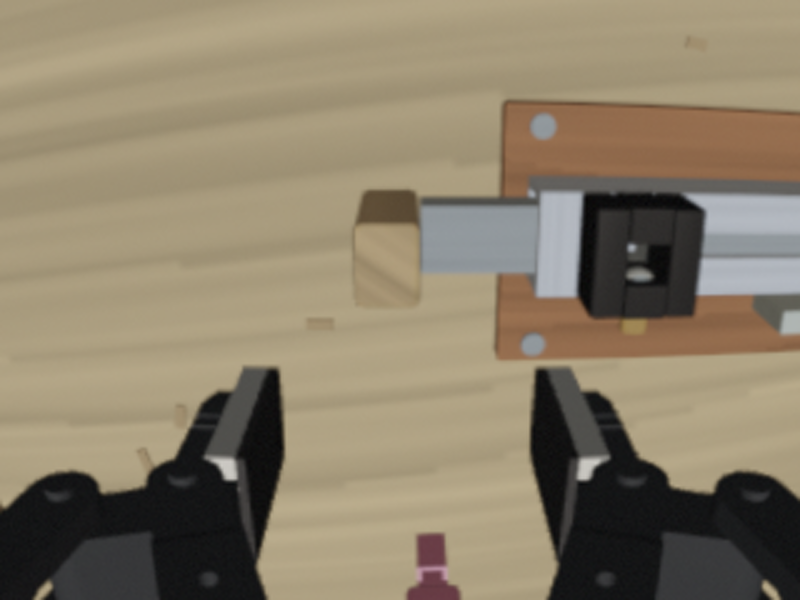

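```bash
python3 -m handwheel '[-0.003,0.035,0,-0.4,-0.5,0,-0.2, -0.002,0.03,0,0,0,0,-0.2, 0,0.02,0,0,0,0,-0.2, 0,0,0,0,0,0,-0.2, 0,0,0,0,0,0,-0.2]'
python3 st.py 516.7 -148 216 1.462
```

```text
t: 13.5
tool_pos: [516.5, -141.5, 255.2]
tool_rot: [-1.575, -0.004, 1.469]
force: [-0.7, -0.0, 0.2]
finger_gap: 51.2
t 13.5 pos [ 516.5 -141.5  255.2] rot [-1.575 -0.004  1.469] F [-0.7 -0.   0.2] gap 51.2 q [-0.27  0.05 -0.16  1.37  0.   -0.17]
shift mm [-6.6 39.2 -0.7] turn [0.22 0.38 0.21]
```

```bash
python3 -m handwheel '[-0.007,0,0,0.3,0,0,-0.2, -0.003,0.01,0,0,0,0,-0.2, 0,0,0,0,0,0,-0.2, 0,0,0,0,0,0,-0.2]'
python3 st.py 516.7 -148 216 1.462
```

```text
t: 13.83
tool_pos: [516.6, -150.8, 249.3]
tool_rot: [-1.574, -0.003, 1.472]
force: [0.5, -0.6, 0.0]
finger_gap: 51.2
t 13.83 pos [ 516.6 -150.8  249.3] rot [-1.574 -0.003  1.472] F [ 0.5 -0.6  0. ] gap 51.2 q [-0.28  0.05 -0.16  1.36  0.   -0.19]
shift mm [ 2.7 33.3  0.3] turn [0.2  0.55 0.16]
```

```bash
python3 -m handwheel '[0.002,0.018,0,0.2,0.6,0,-0.2, 0,0.012,0,0,0,0,-0.2, 0,0,0,0,0,0,-0.2, 0,0,0,0,0,0,-0.2]'
python3 st.py 516.7 -148 216 1.462
python3 - <<'E'
from h import *
p=robot.capture("wrist");save(p,"w11.png")
p=robot.capture("scene");save(p,"s11.png",(240,120,400,240),5)
E
```

```text
t: 14.17
tool_pos: [517.8, -149.3, 221.0]
tool_rot: [-1.575, -0.002, 1.461]
force: [0.1, 0.2, 1.2]
finger_gap: 51.3
t 14.17 pos [ 517.8 -149.3  221. ] rot [-1.575 -0.002  1.461] F [0.1 0.2 1.2] gap 51.3 q [-0.28  0.07 -0.2   1.3   0.   -0.17]
shift mm [1.2 5.  1.2] turn [ 0.25 -0.07  0.12]
```

View pics/w11.png

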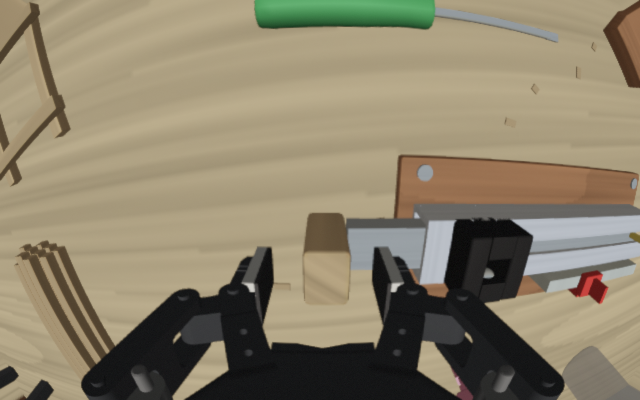

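View pics/s11.png

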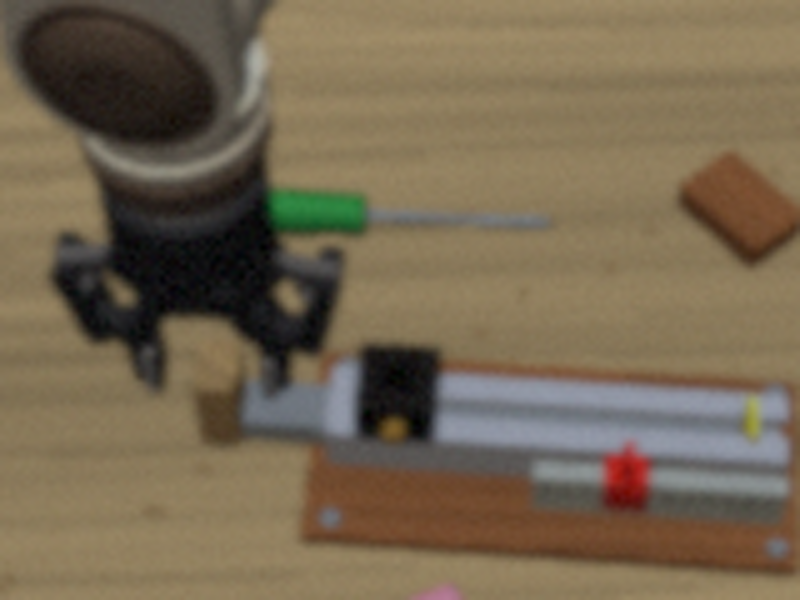

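```bash
python3 -m handwheel '[0,0.005,0,0,0,0,-0.2, 0,0,0,0,0,0,1, 0,0,0,0,0,0,1, 0,0,0,0,0,0,1, 0,0,0,0,0,0,1, 0,0,0,0,0,0,1, 0,0,0,0,0,0,1]' 80
python3 st.py 510.4 -207 216 1.462
python3 - <<'E'
from h import *
p=robot.capture("wrist");save(p,"w12.png")
E
```

```text
t: 14.85
tool_pos: [518.4, -148.2, 217.9]
tool_rot: [-1.578, -0.006, 1.462]
force: [1.2, 0.0, -1.5]
finger_gap: 20.4
t 14.85 pos [ 518.4 -148.2  217.9] rot [-1.578 -0.006  1.462] F [ 1.2  0.  -1.5] gap 20.4 q [-0.28  0.07 -0.21  1.29  0.01 -0.17]
shift mm [-59.3   1.6   1.6] turn [ 0.41 -0.02  0.33]
```

View pics/w12.png

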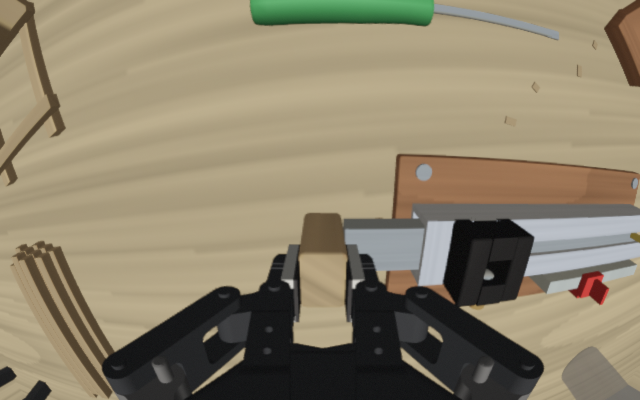

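```bash
python3 -m handwheel '[-0.006,0,0,0,0,0,1, -0.01,0,0,0,0,0,1, -0.01,0,0,0,0,0,1, -0.01,0,0,0,0,0,1, -0.006,0,0,0,0,0,1, 0,0,0,0,0,0,1]'
python3 st.py 512 -207 216 1.462
```

```text
t: 15.4
tool_pos: [513.9, -188.2, 217.9]
tool_rot: [-1.577, -0.014, 1.465]
force: [1.4, 9.0, -0.5]
finger_gap: 20.8
t 15.4 pos [ 513.9 -188.2  217.9] rot [-1.577 -0.014  1.465] F [ 1.4  9.  -0.5] gap 20.8 q [-0.35  0.09 -0.18  1.3   0.02 -0.25]
shift mm [-18.9   1.6  -0.1] turn [0.37 0.16 0.81]
```

```bash
python3 -m handwheel '[-0.006,0,0,0,0,0.5,1, -0.006,0,0,0,0,0.3,1, -0.004,0,0,0,0,0,1, 0,0,0,0,0,0,1]'
python3 st.py 512 -207 216 1.462
python3 - <<'E'
from h import *
p=robot.capture("wrist");save(p,"w13.png",(400,160,640,340),3.3)
p=robot.capture("scene");save(p,"s13.png",(330,190,410,250),8)
p=robot.capture("top");save(p,"t13.png",(240,170,340,230),8)
E
```

```text
t: 15.73
tool_pos: [512.3, -202.1, 217.9]
tool_rot: [-1.577, -0.01, 1.466]
force: [2.0, 9.4, 0.0]
finger_gap: 20.5
t 15.73 pos [ 512.3 -202.1  217.9] rot [-1.577 -0.01   1.466] F [2.  9.4 0. ] gap 20.5 q [-0.38  0.1  -0.18  1.3   0.01 -0.27]
shift mm [-4.9  1.9 -0.2] turn [0.36 0.22 0.56]
```

View pics/w13.png

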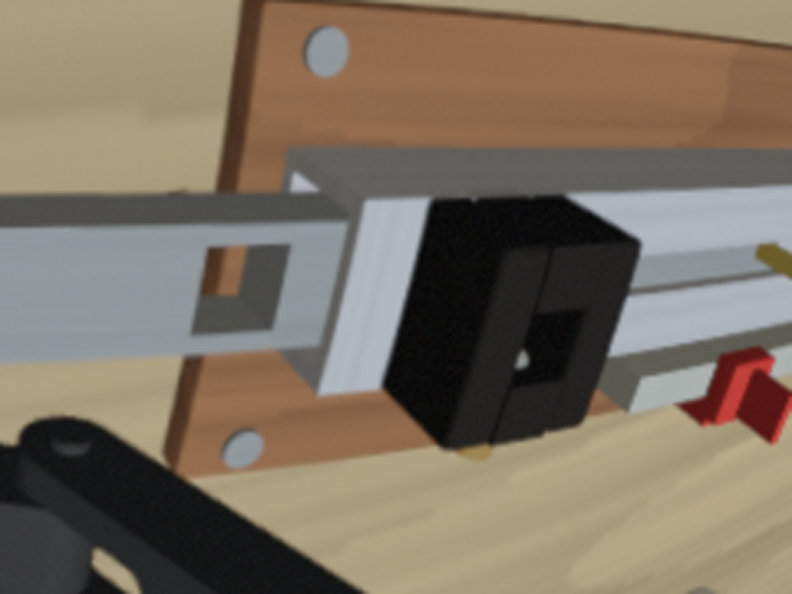

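View pics/s13.png

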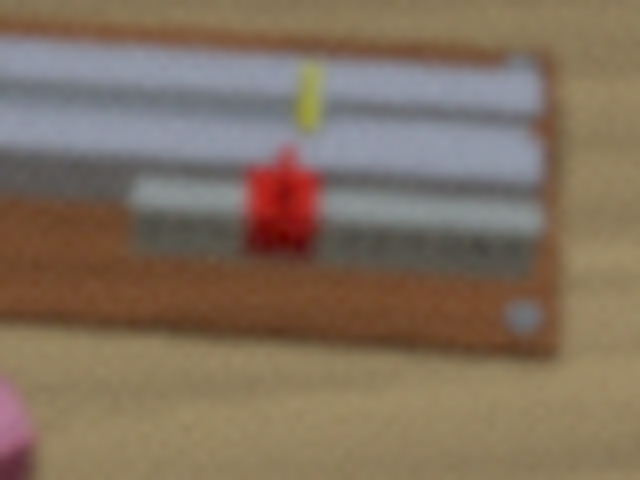

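View pics/t13.png

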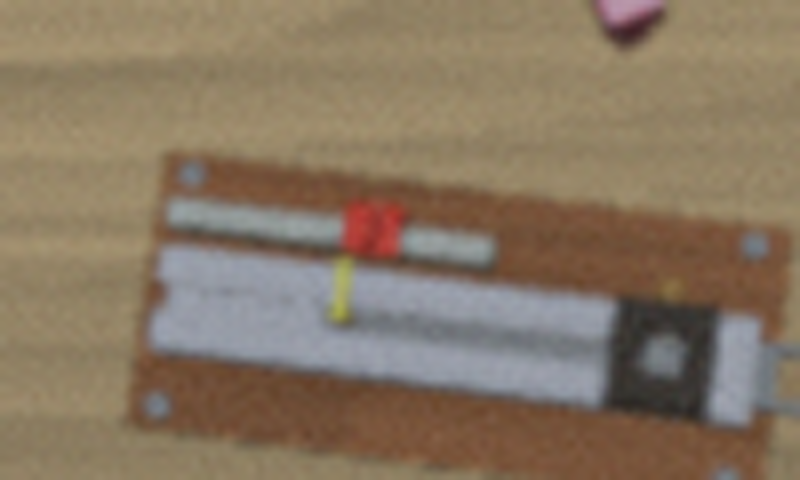

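```bash
cat > ptr.py <<'E'
from h import *
S=robot.capture("scene");T=robot.capture("top")
def f(c,v,sc,o):
    q=onplane(c,(np.array(v)+.5)/sc-.5+o,62)[:2];yaw=1.462
    q=q-[537,16.5];return np.round([np.cos(yaw)*q[0]+np.sin(yaw)*q[1],-np.sin(yaw)*q[0]+np.cos(yaw)*q[1]],1)
E
python3 - <<'E'
from ptr import *
print("S ptr",f(S,(309,131),8,[330,190]),"cur",f(S,(287,150),8,[330,190]))
print("T ptr",f(T,(346,259),8,[240,170]),"cur",f(T,(374,212),8,[240,170]))
save(T,"t14.png",(270,185,300,210),24);save(S,"s14.png",(355,190,380,225),16)
E
```

```text
S ptr [ 47.5 -19.8] cur [ 40.9 -27. ]
T ptr [ 45.6 -21.6] cur [ 37.6 -40.5]
```

View pics/t14.png

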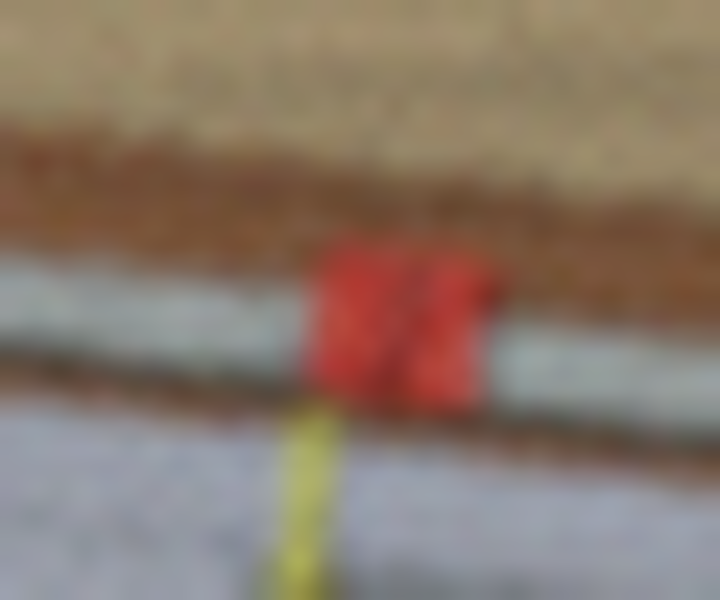

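View pics/s14.png

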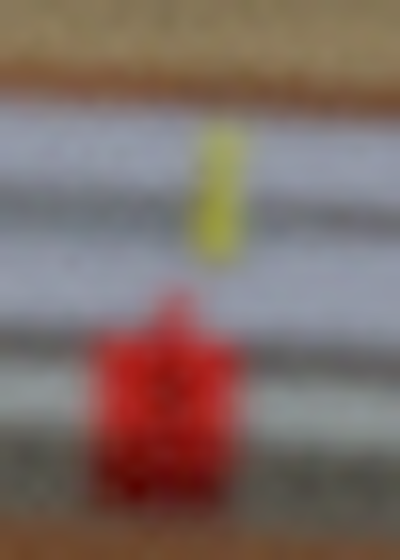

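Run:
```python
from h import *
p=dict(fish=1,fx=309.707,fy=309.707,cx=322.396,cy=201.15,eye=np.array([446.595,-52.466,330.997]),orientation=np.array([-3.0785e-01,-1.126e-3,1.45117]))
for yaw in(1.456,1.462,1.468):
  for k,v in{"curA":(291,228),"curB":(281,306),"ptrtip":(629,172),"ptrback":(650,40)}.items():
    q=onplane(p,(np.array(v)+.5)/6.5-.5+[400,190],62)[:2]-[537,16.5]
    print(yaw,k,np.round([np.cos(yaw)*q[0]+np.sin(yaw)*q[1],-np.sin(yaw)*q[0]+np.cos(yaw)*q[1]],1))
w=robot.capture("wrist");save(w,"w15.png")
```

```text
1.456 curA [ 41.6 -28.6]
1.456 curB [ 41.7 -41.7]
1.456 ptrtip [102.  -20.8]
1.456 ptrback [101.8   1.2]
1.462 curA [ 41.4 -28.9]
1.462 curB [ 41.5 -41.9]
1.462 ptrtip [101.8 -21.4]
1.462 ptrback [101.8   0.6]
1.468 curA [ 41.2 -29.1]
1.468 curB [ 41.2 -42.2]
1.468 ptrtip [101.7 -22. ]
1.468 ptrback [101.8   0. ]
```

View pics/w15.png

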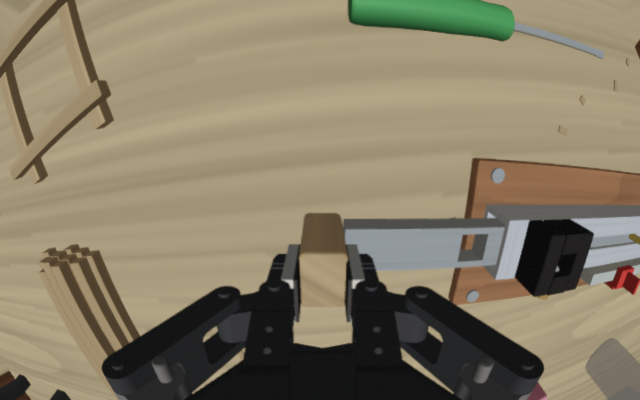

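```bash
python3 -m handwheel '[-0.004,0,0,0,0,0.3,1, -0.003,0,0,0,0,0,1, 0,0,0,0,0,0,1, 0,0,0,0,0,0,1]'
python3 st.py 512 -208.5 216 1.462
```

```text
t: 16.37
tool_pos: [511.9, -205.6, 217.9]
tool_rot: [-1.577, -0.014, 1.468]
force: [1.2, 10.4, -0.3]
finger_gap: 20.6
t 16.37 pos [ 511.9 -205.6  217.9] rot [-1.577 -0.014  1.468] F [ 1.2 10.4 -0.3] gap 20.6 q [-0.39  0.1  -0.17  1.3   0.02 -0.28]
shift mm [-2.9  1.8 -0.4] turn [0.35 0.32 0.8 ]
```

```bash
python3 -m handwheel '[-0.004,0,0,0,0,0.3,1, -0.001,0,0,0,0,0,1, -0.0005,0,0,0,0,0,1, -0.0005,0,0,0,0,0,1]'
python3 st.py 512 -208.5 216 1.462
python3 - <<'E'
from ptr import *
s=robot.sense();print(s["tool_pos"])
save(T,"t16.png",(270,185,300,210),24);save(S,"s16.png",(355,190,380,225),16)
s=robot.sense();print(s["tool_pos"],s["t"])
E
```

```text
t: 16.7
tool_pos: [511.6, -208.7, 217.8]
tool_rot: [-1.577, -0.017, 1.469]
force: [2.1, 9.6, 0.5]
finger_gap: 19.9
t 16.7 pos [ 511.6 -208.7  217.8] rot [-1.577 -0.017  1.469] F [2.1 9.6 0.5] gap 19.9 q [-0.39  0.1  -0.17  1.3   0.02 -0.29]
shift mm [ 0.2  1.9 -0.4] turn [0.33 0.38 0.97]
[ 511.60720983 -208.63081644  217.84072321]
[ 511.60720983 -208.63081644  217.84072321] 16.8
```

View pics/t16.png

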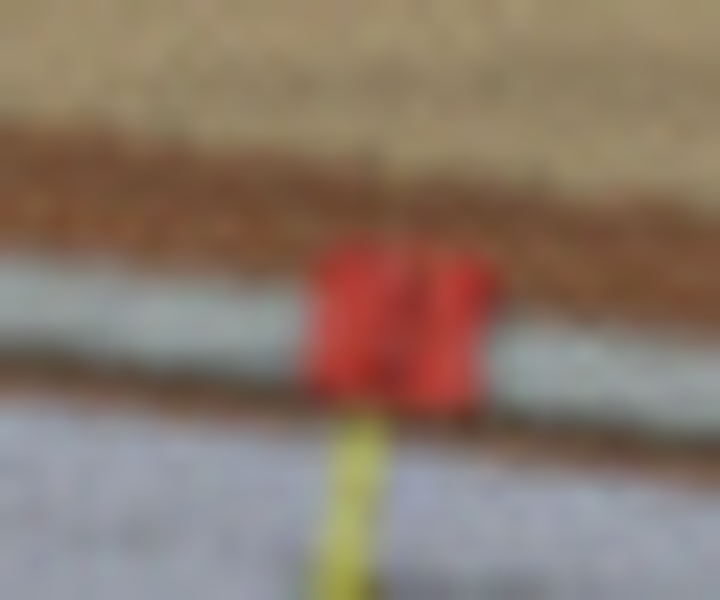

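View pics/s16.png

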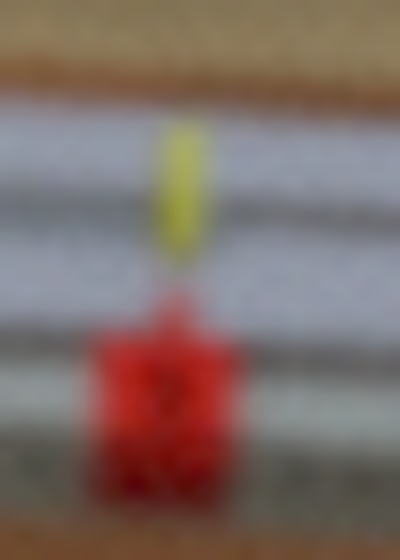

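```bash
python3 -m handwheel '[-0.0006,0,0,0,0,0,1, -0.0006,0,0,0,0,0,1, -0.0006,0,0,0,0,0,1, -0.0006,0,0,0,0,0,1]'
python3 -m handwheel '[-0.0006,0,0,0,0,0,1, -0.0006,0,0,0,0,0,1, -0.0006,0,0,0,0,0,1, -0.0006,0,0,0,0,0,1]'
python3 -m handwheel '[-0.0006,0,0,0,0,0,1, -0.0006,0,0,0,0,0,1, -0.0006,0,0,0,0,0,1, -0.0006,0,0,0,0,0,1]'
```

```text
t: 17.13
tool_pos: [511.7, -208.4, 217.9]
tool_rot: [-1.576, -0.022, 1.469]
force: [1.9, 9.8, -1.0]
finger_gap: 20.6
t: 17.47
tool_pos: [511.8, -208.4, 217.8]
tool_rot: [-1.576, -0.026, 1.47]
force: [1.9, 10.7, -0.4]
finger_gap: 20.4
t: 17.8
tool_pos: [511.9, -208.6, 217.8]
tool_rot: [-1.575, -0.029, 1.471]
force: [1.2, 9.4, 0.3]
finger_gap: 20.6
```

```bash
python3 -m handwheel '[-0.0006,0,0,0,0,0.5,1, -0.0006,0,0,0,0,0.5,1, -0.0006,0,0,0,0,0.3,1, -0.0006,0,0,0,0,0.2,1, -0.0006,0,0,0,0,0.2,1]'
python3 -m handwheel '[-0.0006,0,0,0,0,0.1,1, -0.0006,0,0,0,0,0.1,1, -0.0006,0,0,0,0,0.1,1, -0.0006,0,0,0,0,0.1,1]'
python3 - <<'E'
from ptr import *
save(T,"t17.png",(270,185,300,210),24);save(S,"s17.png",(355,190,380,225),16)
save(S,"s17f.png")
s=robot.sense();print(s["tool_pos"],s["tool_rot"],s["t"])
E
```

```text
t: 18.22
tool_pos: [512.0, -207.9, 217.9]
tool_rot: [-1.574, -0.008, 1.471]
force: [0.8, 9.3, 0.8]
finger_gap: 20.7
t: 18.55
tool_pos: [512.1, -207.2, 217.9]
tool_rot: [-1.575, -0.011, 1.47]
force: [0.4, 11.3, -0.2]
finger_gap: 20.6
[ 512.09521678 -207.11341234  217.87401354] [-1.57458513 -0.01084314  1.47037676] 18.65
```

View pics/t17.png

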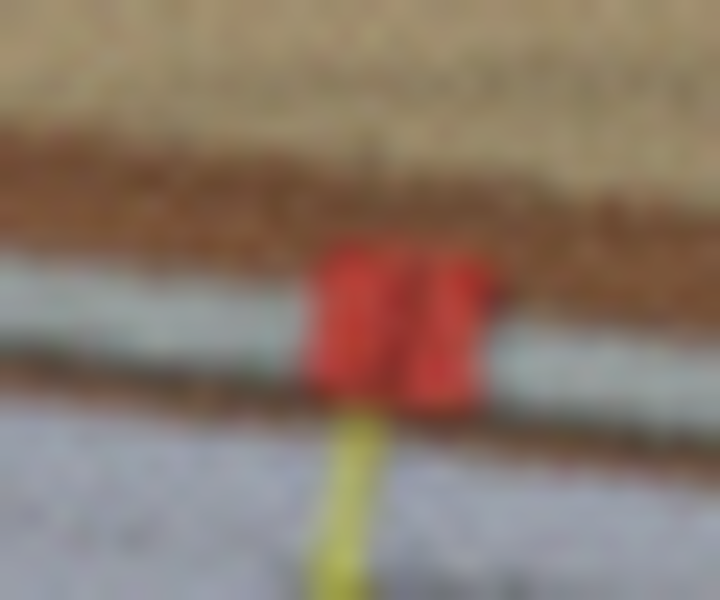

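View pics/s17.png

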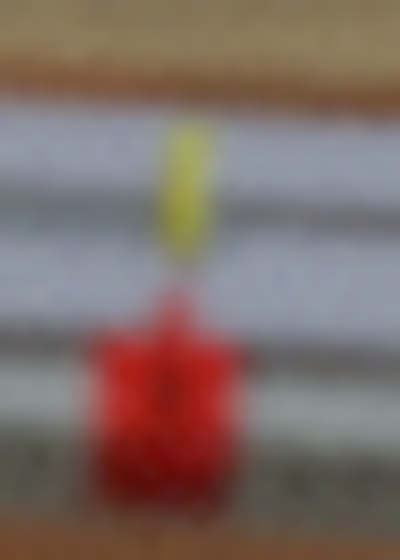

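View pics/s17f.png

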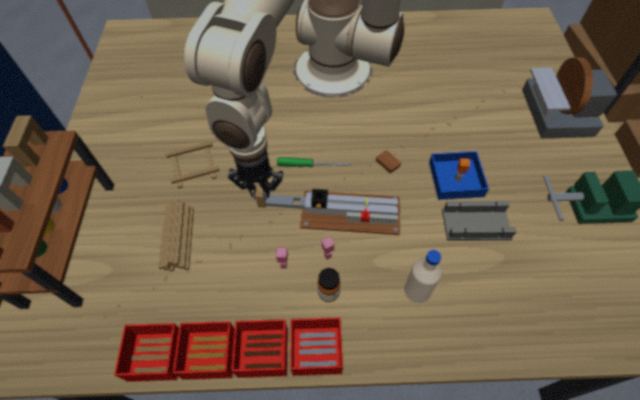

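```bash
python3 -m handwheel '[-0.0014,0,0,0,0,0.1,1, -0.0014,0,0,0,0,0.1,1, -0.0012,0,0,0,0,0.1,1, -0.001,0,0,0,0,0.1,1, -0.001,0,0,0,0,0.1,1, -0.0008,0,0,0,0,0.1,1, -0.0008,0,0,0,0,0.1,1, -0.0008,0,0,0,0,0.1,1, -0.0008,0,0,0,0,0.1,1, -0.0008,0,0,0,0,0.1,1]'
python3 - <<'E'
from ptr import *
save(T,"t18.png",(270,185,300,210),24);save(S,"s18.png",(355,190,380,225),16)
for i in range(10): robot.capture("top")
s=robot.sense();print(s["tool_pos"],s["tool_rot"],s["t"],s["qvel"],s["force"])
T=robot.capture("top");save(T,"t19.png",(270,185,300,210),24)
E
```

```text
t: 19.48
tool_pos: [511.9, -209.3, 217.9]
tool_rot: [-1.574, -0.015, 1.471]
force: [1.0, 10.0, -0.0]
finger_gap: 20.5
[ 511.90649626 -209.3220996   217.85674283] [-1.57423796 -0.01530968  1.47068237] 20.0833 [-0.0004533   0.00056897  0.00088272  0.00105625 -0.00114924 -0.00205545] [ 1.0015571  10.79719899  1.20891088]
```

View pics/t19.png

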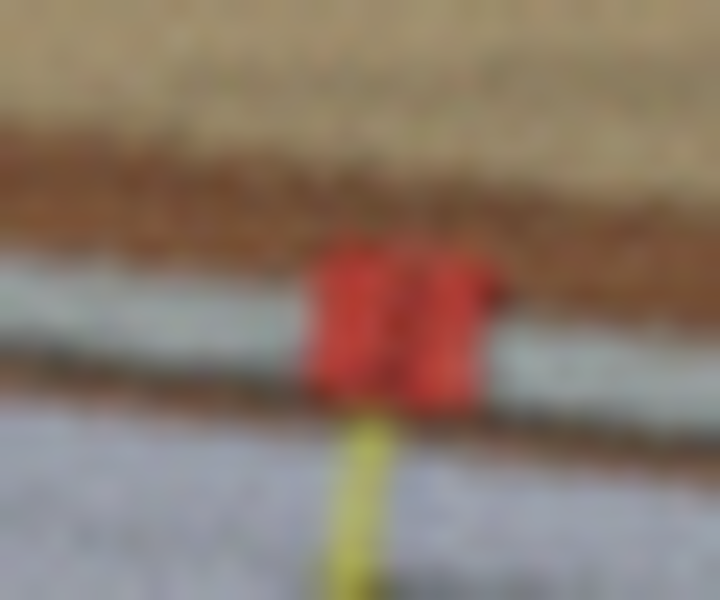

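View pics/s18.png

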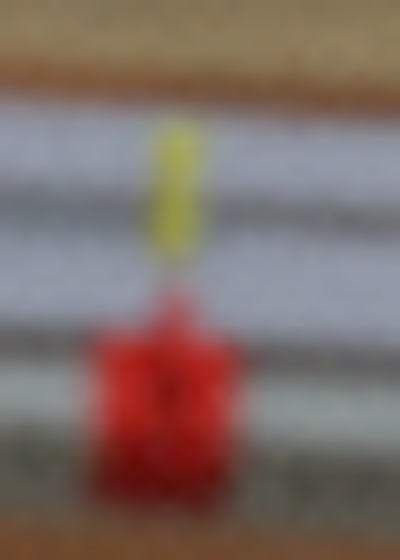

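Both views show the pointer level with the fin: scene pointer (177,255) against fin (180,300), top pointer (372,410) against fin (390,350). The hold is steady with about 10 N of spring pull, so I hand it in.

Run:
```python
from h import *
robot.finish_job()
s=robot.sense();print(s["t"],s["tool_pos"],s["force"])
```

```text
the job is handed in; nothing more can be done
the job is handed in; nothing more can be done
```

I pulled the orange lock plug out of its socket and released it in the blue tray. Then I gripped the rod's wooden grip and drew the rod out about 61 mm to the red cursor. I handed the job in at about 20 s, still holding it against the spring.

- **Pointer:** the scene view put it within about 1 mm of the cursor fin. The top view put it about 2 mm or less short. That is a small disagreement, but both are inside the 5 mm limit.
- **Hold:** through about 0.6 s of standing still before hand-in the tool did not move. The spring pulled on it with about 10 N and the grip was set at 80 N. While I was adjusting the hold the tool tilted slightly, so I corrected the tilt and checked the pointer again.
- **Plug, cursor and bystanders:** the last full picture, taken just before the final adjustment of about 2 mm, shows the plug standing upright in the tray. The cursor and the loose things looked unmoved, judged by eye only.

The robot gives no verdict, and it took no readings after the hand-in, so these are the last checks I have.

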